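# Turn the grater plate to its fine side

## Task

The grater on the shelf has its coarse orange side up: take the plate off, turn it over and seat it back on the box's two pins with the fine blue side up, lying fully home on the rim, and let go. The draining rack next to it will hold the plate on edge while you change your grip. Do not push the other things on the shelf about.

Things in the scene. Friction and masses are not known exactly. Their poses are not given: they have to be found in the camera images.
- plate_center (a point): Centre of the loose grater plate, an aluminium slab 120 x 84 x 6 mm (x, y, z), about 0.15 kg. +z leaves the coarse face (orange, large studs, up at the start), -z the fine face (blue, tiny studs). Handle at the -x edge. Through holes on the centre line: 17 x 17 mm at x = -44 mm, 16 (x) by 12 (y) mm at x = +44 mm. Centre of mass up to 20 mm from here towards the handle.
- plate_grip (a point): Middle of the plate's black handle bar, at x = -105 mm from plate_center on the mid-plane, same axes. The bar runs along x, 58 mm long, octagonal, 18 mm across flats; the flats face every 45 degrees about x, so it can be gripped upright or tilted 45 degrees to either side. It overhangs free, 98 mm above the shelf when seated, about 99 mm when in the rack.
- box_seat (a point): Where plate_center lies when seated (either face up). z up; the handle overhangs the -x end. The rim of the white box is 3 mm below. On the rim's centre line stand two steel pins, 11 mm high, tips tapered: 13 mm thick at x = -44 mm, 8 mm thick at x = +44 mm. The thick pin does not fit the smaller hole. Play about 2 mm each way.
- box: White grater box, fixed, 130 x 90 mm (x, y), open in the middle, rim 95 mm above the shelf; origin at the centre of its underside; box_seat is 98 mm above it, same axes.
- rack_slot (a point): Place of plate_center when the plate stands in the rack's middle slot on a long edge, its length along x (handle best to -x, clear of the rack), faces to +-y; z up. The slot is 12 mm wide between pairs of round-tipped 8 mm posts at x = +-38 mm, tips 4 mm above this point; slot floor 42 mm below it. The released plate stays standing, leaning up to 10 degrees.
- rack: Stainless draining rack with three slots, fixed, 110 x 80 mm (x, y), 103 mm high; origin at the centre of its underside; rack_slot is 99 mm above it, same axes.
- steamer: two-tier bamboo steamer stack with its woven lid, 190 mm across, 170 mm high; loose bystander, origin at the centre of its underside.
- trivet: round stainless wire steaming rack, 156 mm across, 43 mm high; loose bystander, origin at the centre of its underside.
- dimsum: white ceramic dim sum plate, 150 mm across, 20 mm high; loose bystander, origin at the centre of its underside.
- dish: small blue sauce bowl, 72 mm across, 22 mm high; loose bystander, origin at the centre of its underside.
- soy: amber sauce bottle with red cap, 56 mm across, 150 mm high; loose bystander, origin at the centre of its underside.
- jar: glass jar with steel cap, 68 mm across, 90 mm high; loose bystander, origin at the centre of its underside.
- caddy: red chopstick caddy, 80 x 90 x 130 mm (chopsticks up to 225 mm) with a half-open swing door on its -x side, fixed bystander; origin at the centre of its underside.

How it is judged (in metres and radians):
At the end, for the whole second after the job is handed in: The plate lies on the grater box with the blue side up: within 0.06 rad of level, its centre within 5 mm sideways and 2.5 mm in height of its seated place, its length within 0.09 rad of the box's, both pins through their holes, released and staying so (angle between plate_center's own z axis and vertical above 3.08 rad and horizontal distance between plate_center and box_seat below 0.005 m and z of plate_center in the frame of box_seat between -0.0025 and 0.0025 m and angle between the x axis of plate_center and the x axis of box_seat, either way round below 0.09 rad); the robot touches nothing.
It fails at once if a loose bystander is pushed more than 30 mm (distance of any of steamer, trivet, dimsum, dish, soy, jar from where it was at the start of the episode above 0.03 m).
It also fails if it takes over 69 s, if anything falls off the work surface, if the arm or the gripper's body presses on something with over 40 N, if the wrist force passes 120 N, or if a joint passes its speed limit or range.

## Robot

A 6-joint arm with a two-finger parallel gripper is mounted at the origin on the work surface. World frame = base frame: x ahead of the robot, y to its left, z up, the work surface at z = 0. Lengths are in m, angles in degrees, forces in N, time in s.
With the tool pointing down it reaches from about 0.3 to 0.75 m from the base axis. Payload 8.5 kg.
Tool frame: the origin (TCP) lies at the very end of the fingers, on their centre line; the grasp point (between the pads) lies 19 mm behind it; z points along the fingers, y is the line along which they close (so a half turn about z gives the same grasp; the last joint's range is limited). The gripper opens to 85 mm and grips with 20 to 120 N. Pads are 22 mm wide; open, the fingers measure 114 mm over their backs; the gripper's body (76 mm by 85 mm) begins 54 mm behind the grasp point. The pads swing forward as they close: fully open they stand 13 mm farther back than shut.
Start: joints at [-86.82, 21.807, 74.336, -0, 83.858, -12.336], TCP at [0.147, -0.53, 0.231] pointing down, gripper open.
Joint ranges: [-178.18, 178.18], [-50.72, 133.34], [12.68, 142.11], [-81.47, 261.47], [9.98, 163.14], [-165.26, 165.26]. Speed limits (degrees/s): [136.94, 136.94, 180, 180, 180, 180].

## Interface

Orientations are given as a 3x3 rotation matrix whose columns are the frame's x, y, z axes.
In Python, from rig import * gives the robot as it stands. The module is installed in compiled form; this text tells all that it offers.
- The arm moves only by the shell command python3 -m pendant 'ROWS' [OPENING] [FORCE]. ROWS is JSON, a list of rows, each a list of 2 entries, a list of its own where there are three numbers: the shift along the tool's x, y, z as a fraction of full scale, then the turn, a rotation vector about the tool's x, y, z as a fraction of full scale. A call has 1 to 8 rows; each row shifts and turns the commanded pose from where the row before left it, along the tool's axes as they then stand; what a row does not reach is not made up. Full scale, the value 1, is 40 mm for a shift and 5 degrees for a turn. A row lasts 1/8 s, in which the tool goes at most 62.5 mm and 10.7 degrees, less where a joint would pass 70% of its speed; a pose out of reach is approached as far as the arm can. A call with a number of a shift or a turn outside -1 to 1 is refused whole. A call with a gripper value outside its range is refused whole. OPENING is the opening, from 0 (shut) to 1 (fully open), set as the call begins (- or left out, the last holds). The fingers move at their own pace and stop on an object; FORCE is the grip in N (left out, the last holds). Time passes only in rows, so rows that do not move let the fingers close. It gives the time, the measured TCP pose, the force, the opening and the grip force at its end, in the units of the state.
- observe(): the state, without advancing time (a new reading comes with each control period).
- get_image(name): name is "scene" or "top"; returns a dict with "img" (400x640x3 uint8, blue, green, red), "range_z" (400x640 float32, m along the optical axis (not along the pixel's ray), 0 where there is no reading), "camera_matrix" (3x3 intrinsics, pixels), "eye" and "rotation" of the camera in the world. Camera axes: x right, y down, z forward; pixel columns grow to the right and rows downward; lengths in m; the calibration is good to about 2 mm. A picture is of the moment at which its call begins.
- close_job(): hands the job in; it is judged then, once.
Trained networks look in the newest picture that a camera, given by its name, has taken for a name from the list of things; names that differ only in an ending like _2 or _b are one class to them, and where a whole thing is asked for, a point or a joint stands for the part that bears it (a point fixed in the world has none). Each returns a list of dicts, best first, with "conf" (0 to 1); they miss things now and then, are a little off and sometimes report something else, mostly with a low value. They report only what shows in the picture. A call takes as long as a camera call.
- regions_of(camera, query): "mask" (400x640 bool, what is visible of it).
- landmark_of(camera, query): "point" ([x, y, z] in m, in world coordinates, good to about 4 mm: a listed point, or the origin of a listed thing).
The state is a dict: "time_s": time; "q": joint angles; "qvel": joint speeds; "joint_efforts": joint torques, N m; "position": TCP position; "tool_rot": TCP orientation; "ft_force": force on the tool from outside, world axes, zero at the start; "wrist_torque": the same for the moment, N m; "grip_width": finger opening in m; "gripper_force": force on a finger pad.
Only numpy, scipy, OpenCV 4.12 (cv2) and the standard library are available. Lean on these libraries where they do the work, as an engineer would, in place of code of your own. Each camera call takes 0.05 s, during which the arm holds its last target. There are 200 camera calls.

## Working session

There is one attempt and no reset: what is moved stays moved. The work goes in short steps, Python scripts to look and compute and a shell command to move; the robot and the scene stay as the last step left them, time stands still between calls to the robot, and variables do not carry over. Pictures are saved under pics/ and viewed, at most 10 in all, crops included, and the job is handed in when it is done.

```bash
mkdir -p pics
cat > h.py <<'E'
from rig import *
import numpy as np, cv2
def lm(c,q):
    return [(np.round(d["point"],4).tolist(),round(d["conf"],2)) for d in landmark_of(c,q)[:2]]
E
python3 - <<'E'
from h import *
s=observe(); print(s["time_s"],s["position"],np.round(s["tool_rot"],3).tolist(),s["grip_width"])
for c in ["scene","top"]:
    g=get_image(c); cv2.imwrite(f"pics/{c}0.png",g["img"]); print(c,g["eye"],np.round(g["rotation"],3).tolist(),g["camera_matrix"].tolist())
    for q in ["plate_center","plate_grip","box_seat","box","rack_slot","rack","steamer","trivet","dimsum","dish","soy","jar","caddy"]:
        print(q,lm(c,q))
E
```

```text
0.0 [ 0.1470982  -0.52965924  0.23070649] [[0.964, 0.267, -0.0], [0.267, -0.964, 0.001], [0.0, -0.001, -1.0]] 0.08500418124752566
scene [1.28595278 0.4215573  1.29417571] [[-0.516, 0.726, -0.455], [0.856, 0.429, -0.288], [-0.014, -0.538, -0.843]] [[469.30853393973274, 0.0, 324.1623420749593], [0.0, 469.30853393973274, 200.3400452418741], [0.0, 0.0, 1.0]]
plate_center [([0.5503, 0.1671, 0.0953], 0.75)]
plate_grip [([0.4428, 0.1636, 0.0945], 0.6)]
box_seat [([0.546, 0.1637, 0.099], 0.72)]
box [([0.5522, 0.1635, -0.0015], 0.78)]
rack_slot [([0.5698, -0.1659, 0.1017], 0.81), ([0.6642, 0.4057, -0.0039], 0.62)]
rack [([0.5722, -0.1694, -0.0027], 0.94)]
steamer [([0.6722, -0.3829, -0.0053], 0.95)]
trivet [([0.7642, -0.1965, 0.0007], 0.74)]
dimsum [([0.8017, 0.0193, -0.003], 0.85)]
dish [([0.6333, -0.0009, 0.0016], 0.83), ([0.5707, -0.1657, 0.0008], 0.28)]
soy [([0.774, 0.1522, -0.0015], 0.87)]
jar [([0.7275, 0.2585, -0.0013], 0.91), ([0.4416, 0.1603, 0.0945], 0.2)]
caddy [([0.6613, 0.4063, -0.0071], 0.96), ([0.5677, -0.1663, 0.0992], 0.39)]
top [ 0.44715124 -0.01305499  1.1889649 ] [[0.029, -0.985, 0.167], [-1.0, -0.03, -0.006], [0.011, -0.167, -0.986]] [[466.74238575839314, 0.0, 322.43697740189265], [0.0, 466.74238575839314, 200.01318613166916], [0.0, 0.0, 1.0]]
plate_center [([0.5471, 0.1631, 0.0965], 0.58)]
plate_grip [([0.4421, 0.1645, 0.1015], 0.64)]
box_seat []
box [([0.5466, 0.159, -0.0007], 0.71)]
rack_slot [([0.5636, -0.1664, 0.0953], 0.71)]
rack [([0.5682, -0.1672, 0.0027], 0.84)]
steamer [([0.6686, -0.3797, 0.0014], 0.92)]
trivet [([0.7663, -0.1953, -0.0002], 0.97)]
dimsum [([0.8015, 0.0241, -0.0011], 0.77), ([0.7254, 0.2592, -0.0039], 0.66)]
dish [([0.6308, -0.0015, -0.0021], 0.96), ([0.5664, -0.1651, 0.0938], 0.45)]
soy [([0.7759, 0.1482, 0.0003], 0.73)]
jar [([0.7229, 0.259, -0.0016], 0.85)]
caddy [([0.6668, 0.405, 0.0033], 0.82), ([0.774, 0.1476, 0.0003], 0.51)]
```

View pics/scene0.png

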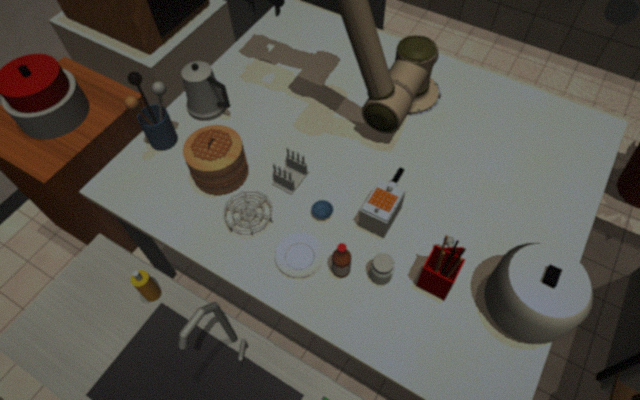

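View pics/top0.png

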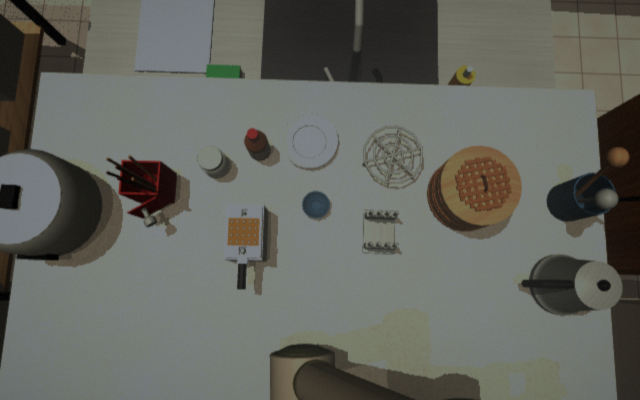

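The top picture shows the grater at about (245,232), its handle pointing to (242,288), and the rack's two post rows at (381,215) and (381,246). The scene picture agrees. Next I'll measure the yaws with depth.

```bash
cat >> h.py <<'E'
def cloud(c):
    g=get_image(c); Z=g["range_z"]; K=g["camera_matrix"]; v,u=np.indices(Z.shape)
    P=np.stack([(u-K[0,2])/K[0,0]*Z,(v-K[1,2])/K[1,1]*Z,Z],-1)@g["rotation"].T+g["eye"]
    P[Z<=0]=np.nan; return P,g
def sel(P,x0,x1,y0,y1,z0,z1):
    m=(P[...,0]>x0)&(P[...,0]<x1)&(P[...,1]>y0)&(P[...,1]<y1)&(P[...,2]>z0)&(P[...,2]<z1); return P[m],m
E
python3 - <<'E'
from h import *
for c in ["top","scene"]:
    P,g=cloud(c)
    print(c,"table z",np.nanmedian(sel(P,.35,.5,-.1,.1,-.05,.05)[0][:,2]))
    H,m=sel(P,.38,.475,.1,.23,.085,.13); print("handle",len(H),H.mean(0),H.min(0),H.max(0)); print(" yaw",np.degrees(np.polyfit(H[:,0],H[:,1],1)))
    for nm,mm in [("bluecol orange",None)]:
        h=cv2.cvtColor(g["img"],cv2.COLOR_BGR2HSV); S,m=sel(P,.47,.64,.08,.25,.085,.13)
        print("top",len(S),np.median(S,0),cv2.minAreaRect(S[:,:2].astype(np.float32)*1000))
        o=m&(h[...,1]>120)&(h[...,0]<25); O=P[o]; print("orange",len(O),cv2.minAreaRect(O[:,:2].astype(np.float32)*1000))
    R,m=sel(P,.5,.65,-.23,-.1,.06,.13); print("rack",len(R),cv2.minAreaRect(R[:,:2].astype(np.float32)*1000),R[:,2].max())
    B,m=sel(P,.48,.67,-.24,-.08,.008,.13); print("rackall",len(B),cv2.minAreaRect(B[:,:2].astype(np.float32)*1000))
    img=g["img"]; 
    if c=="top":
        a=cv2.resize(img[185:300,200:300],None,fx=4,fy=4,interpolation=cv2.INTER_CUBIC); b=cv2.resize(img[185:300,340:420],None,fx=4,fy=4,interpolation=cv2.INTER_CUBIC)
        cv2.imwrite("pics/crop1.png",cv2.convertScaleAbs(np.hstack([a,b]),alpha=1.6))
E
```

```text
top table z -2.079759035555906e-05
handle 209 [0.44678948 0.1603014  0.10512018] [0.41989052 0.15173429 0.09413225] [0.47477081 0.17035246 0.11180282]
 yaw [0.88571006 8.78886791]
top 2219 [0.54780948 0.16143866 0.10087115] ((543.3403930664062, 162.705322265625), (146.43524169921875, 90.38717651367188), 0.6875550150871277)
orange 669 ((552.0035400390625, 163.39390563964844), (59.14308547973633, 70.65848541259766), 1.8100003004074097)
rack 163 ((570.2365112304688, -166.73150634765625), (71.01457214355469, 84.41558837890625), 88.43001556396484) 0.10715454681578773
rackall 675 ((556.799072265625, -164.20101928710938), (78.86129760742188, 132.72377014160156), 88.54132080078125)
scene table z 0.0005233896906002844
handle 93 [0.447052   0.16465484 0.10533207] [0.41939664 0.15501541 0.09435782] [0.47486146 0.17354629 0.11126616]
 yaw [0.22414344 9.33382342]
top 1199 [0.55582521 0.16728395 0.10114214] ((544.1557006835938, 165.12008666992188), (92.2634048461914, 148.01512145996094), 89.99175262451172)
orange 390 ((548.8634643554688, 163.7352294921875), (65.06010437011719, 69.72229766845703), 3.685868501663208)
rack 196 ((571.3792114257812, -161.767333984375), (87.53889465332031, 69.41220092773438), 0.11295416206121445) 0.10706647861746199
rackall 690 ((587.940185546875, -166.06027221679688), (94.8442153930664, 190.4254150390625), 76.8559341430664)
```

View pics/crop1.png

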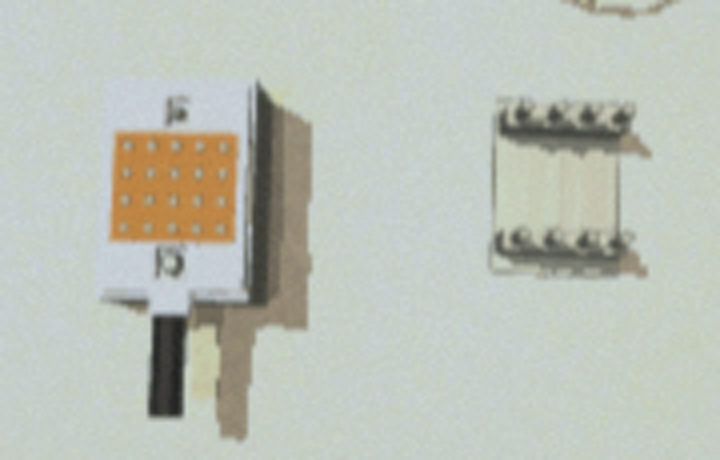

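Run:
```python
from h import *
def fit(x,a):
    m=np.ones(len(x),bool)
    for _ in range(4):
        p=np.polyfit(x[m],a[m],1); r=np.abs(a-np.polyval(p,x)); m=r<max(2*np.median(r),1e-4)
    return p
for c in ["top","scene"]:
    Ps=[];
    for i in range(6):
        P,g=cloud(c); Ps.append(P)
    P=np.nanmedian(np.array(Ps),0)
    S,m=sel(P,.485,.61,.08,.25,.093,.106)
    b=np.round(S[:,0]/.0025).astype(int); L=[(k*.0025,S[b==k,1].min(),S[b==k,1].max()) for k in np.unique(b)]; L=np.array(L)
    mid=fit(L[:,0],(L[:,1]+L[:,2])/2); e1=fit(L[:,0],L[:,1]); e2=fit(L[:,0],L[:,2])
    print(c,"box yaws",np.degrees([mid[0],e1[0],e2[0]]),"y edges at .548",np.polyval(e1,.548),np.polyval(e2,.548))
    S,m=sel(P,.475,.64,.125,.205,.093,.106); b=np.round(S[:,1]/.0025).astype(int); L=np.array([(k*.0025,S[b==k,0].max()) for k in np.unique(b)]); e=fit(L[:,0],L[:,1]); print(" far x edge at .163",np.polyval(e,.163),"yaw",-np.degrees(e[0]), "low x edge",np.median([S[b==k,0].min() for k in np.unique(b)]))
    H,m=sel(P,.41,.475,.1,.23,.1,.13); b=np.round(H[:,0]/.0025).astype(int); L=np.array([(k*.0025,H[b==k,1].min(),H[b==k,1].max()) for k in np.unique(b)])
    f=fit(L[:,0],L[:,1:].mean(1)); print(" handle yaw",np.degrees(f[0]),"y@.443",np.polyval(f,.443),"ztop",np.percentile(H[:,2],90),"x",H[:,0].min())
    R,m=sel(P,.5,.65,-.23,-.1,.088,.13)
    n,lab=cv2.connectedComponents(m.astype(np.uint8)); print(" posts",[np.round([*P[lab==k].mean(0),(lab==k).sum()],4).tolist() for k in range(1,n)])
    np.save(f"P_{c}.npy",P)
```

```text
top box yaws [1.09506189 0.85540068 1.12946826] y edges at .548 0.1188315266569765 0.20679938168161952
 far x edge at .163 0.6153113252588033 yaw 1.8498995749172145 low x edge 0.4869233116777162
 handle yaw 0.9726767623217908 y@.443 0.1609844418937211 ztop 0.10765318594924667 x 0.4198171651102561
 posts [[0.6079, -0.1359, 0.1003, 13.0], [0.6071, -0.1554, 0.0997, 12.0], [0.6071, -0.1756, 0.1003, 11.0], [0.6072, -0.1952, 0.0994, 12.0], [0.5325, -0.1345, 0.1, 13.0], [0.5322, -0.1542, 0.0997, 10.0], [0.5316, -0.1744, 0.1008, 12.0], [0.531, -0.1938, 0.1005, 10.0]]
scene box yaws [0.1467609  0.5228043  0.68934699] y edges at .548 0.12331419544764469 0.20824806965772844
 far x edge at .163 0.6142146642197465 yaw 2.154679981670013 low x edge 0.48983162201647606
 handle yaw -1.2628033048445668 y@.443 0.16412152297520516 ztop 0.10850050008620674 x 0.4171414343913126
 posts [[0.5323, -0.1915, 0.0988, 6.0], [0.5329, -0.1717, 0.099, 8.0], [0.5327, -0.1518, 0.0979, 7.0], [0.5333, -0.1315, 0.0976, 12.0], [0.6081, -0.1927, 0.0967, 11.0], [0.6083, -0.1732, 0.098, 9.0], [0.6088, -0.1523, 0.0979, 8.0], [0.6098, -0.1329, 0.0965, 8.0]]
```

```bash
cat >> h.py <<'E'
from scipy.spatial.transform import Rotation as Ro
def down(yaw,tilt): # tilt>0: tool z leans to +y (body on -y side)
    return Ro.from_euler('z',yaw,degrees=True).as_matrix()@np.diag([1.,-1,-1])@Ro.from_euler('x',tilt,degrees=True).as_matrix()
def plan(p,R,grasp=False):
    "turn (units of 5 deg) first, then shift (units of 40 mm) in turned tool axes"
    s=observe(); R0=s["tool_rot"]; p=np.array(p,float)
    if grasp: p=p+.019*R[:,2]
    print("turn",np.round(Ro.from_matrix(R0.T@R).as_rotvec(degrees=True)/5,2),"shift after",np.round(R.T@(p-s["position"])/.04,2),"before",np.round(R0.T@(p-s["position"])/.04,2))
def st():
    s=observe(); print(round(s["time_s"],2),np.round(s["position"],4),np.round(s["q"],1),"F",np.round(s["ft_force"],1),"w",round(s["grip_width"],4),round(s["gripper_force"],1)); print(np.round(s["tool_rot"],3).tolist())
E
python3 - <<'E'
from h import *
R=down(1.1,45); st()
plan([.442,.162,.098]-.1*R[:,2],R,True)
plan([.442,.162,.098],R,True)
E
```

```text
2.1 [ 0.1471 -0.5299  0.2313] [-86.8  21.8  74.3   0.   83.9 -12.3] F [-0.4  1.   0.2] w 0.086 0.0
[[0.964, 0.268, 0.0], [0.268, -0.964, 0.0], [0.0, -0.0, -1.0]]
turn [8.95 1.13 2.73] shift after [ 7.7  -9.77 12.46] before [ 11.37 -13.31   1.9 ]
turn [8.95 1.13 2.73] shift after [ 7.7  -9.77 14.96] before [ 11.81 -15.02   3.67]
```

```bash
python3 -m pendant '[[[0.76,-0.88,0],[0,0,0]],[[0.76,-0.88,0],[0,0,0]],[[0.76,-0.88,0],[0,0,0]],[[0.76,-0.88,0],[0,0,0]],[[0.76,-0.88,0],[0,0,0]],[[0.76,-0.88,0],[0,0,0]],[[0.76,-0.88,0],[0,0,0]],[[0.76,-0.88,0],[0,0,0]]]' 0.7 100 >/dev/null
python3 -m pendant '[[[0.76,-0.88,0],[0,0,0]],[[0.76,-0.88,0],[0,0,0]],[[0.76,-0.88,0],[0,0,0]],[[0.76,-0.88,0],[0,0,0]],[[0.76,-0.88,0],[0,0,0]],[[0.76,-0.88,0],[0,0,0]],[[0.76,-0.88,0],[0,0,0]]]'
python3 -m pendant '[[[0,0,0],[0.99,0.13,0.3]],[[0,0,0],[0.99,0.13,0.3]],[[0,0,0],[0.99,0.13,0.3]],[[0,0,0],[0.99,0.13,0.3]],[[0,0,0],[0.99,0.13,0.3]],[[0,0,0],[0.99,0.13,0.3]],[[0,0,0],[0.99,0.13,0.3]],[[0,0,0],[0.99,0.13,0.3]]]'
python3 - <<'E'
from h import *
R=down(1.1,45); st()
plan([.442,.162,.098]-.1*R[:,2],R,True)
E
```

```text
time_s: 3.98
position: [0.4458, 0.1024, 0.2315]
tool_rot: [[0.963, 0.268, 0.001], [0.268, -0.963, -0.0], [0.0, 0.0, -1.0]]
ft_force: [0.2, 0.4, -0.4]
grip_width: 0.0599
gripper_force: 0.0
time_s: 4.97
position: [0.4454, 0.1006, 0.2315]
tool_rot: [[0.999, 0.045, -0.019], [0.046, -0.765, 0.643], [0.014, -0.643, -0.766]]
ft_force: [0.4, -0.1, 0.3]
grip_width: 0.0599
gripper_force: 0.0
4.97 [0.4454 0.1006 0.2315] [-23.2  15.8  94.5  35.7  89.3  57.1] F [ 0.4 -0.1  0.3] w 0.0599 0.0
[[0.999, 0.045, -0.019], [0.046, -0.765, 0.643], [0.014, -0.643, -0.766]]
turn [1.   0.09 0.34] shift after [-0.06  1.27  1.42] before [-0.08  1.14  1.53]
```

```bash
python3 -m pendant '[[[0,0,0],[1,0.09,0.34]],[[-0.03,0.63,0.71],[0,0,0]],[[-0.03,0.63,0.71],[0,0,0]],[[0,0,0],[0,0,0]]]' >/dev/null
python3 - <<'E'
from h import *
R=down(1.1,45); st()
plan([.442,.162,.098],R,True)
for c in ["top","scene"]:
    for q in ["plate_center","plate_grip","box"]: print(c,q,lm(c,q))
g=get_image("scene"); cv2.imwrite("pics/s1.png",cv2.convertScaleAbs(cv2.resize(g["img"][130:260,310:470],None,fx=4,fy=4,interpolation=cv2.INTER_CUBIC),alpha=1.6))
E
```

```text
5.47 [0.4421 0.1053 0.1545] [-24.8  23.2 102.2  39.9  81.   48.1] F [0.2 0.3 0.1] w 0.0598 0.0
[[1.0, 0.011, -0.018], [0.02, -0.707, 0.707], [-0.005, -0.707, -0.707]]
turn [ 0.01  0.05 -0.03] shift after [ 0.03 -0.    2.48] before [ 0.04 -0.    2.48]
top plate_center [([0.5445, 0.1643, 0.096], 0.63)]
top plate_grip [([0.4464, 0.1624, 0.1006], 0.84), ([0.7751, 0.1486, -0.0015], 0.42)]
top box [([0.5472, 0.1611, -0.0033], 0.97)]
scene plate_center [([0.5478, 0.1606, 0.0993], 0.67), ([0.7269, 0.2594, 0.0013], 0.33)]
scene plate_grip [([0.4424, 0.1602, 0.0991], 0.77), ([0.726, 0.2562, 0.0014], 0.29)]
scene box [([0.5504, 0.1627, -0.0023], 0.86)]
```

View pics/s1.png

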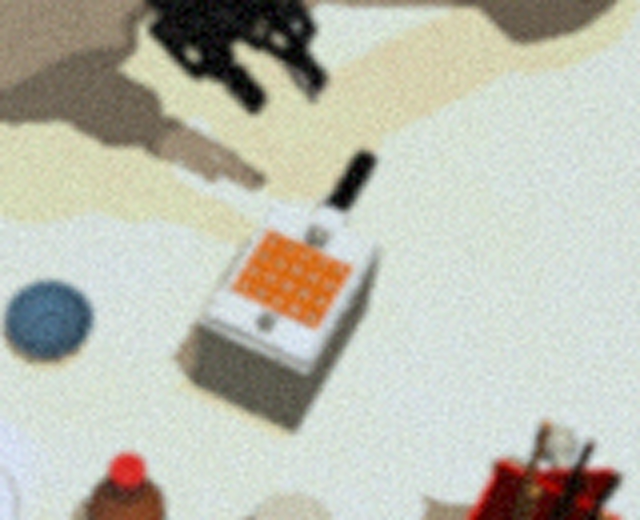

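```bash
python3 -m pendant '[[[0.02,0,0.62],[0,0.05,0]],[[0,0,0.62],[0,0,0]],[[0,0,0.62],[0,0,0]],[[0,0,0.62],[0,0,0]],[[0,0,0],[0,0,0]]]' 
python3 -m pendant '[[[0,0,0],[0,0,0]],[[0,0,0],[0,0,0]],[[0,0,0],[0,0,0]],[[0,0,0],[0,0,0]],[[0,0,0],[0,0,0]],[[0,0,0],[0,0,0]]]' 0 20
python3 - <<'E'
from h import *
st(); print(observe()["wrist_torque"])
for c in ["top","scene"]:
    for q in ["plate_center","plate_grip"]: print(c,q,lm(c,q))
E
```

```text
time_s: 6.45
position: [0.4419, 0.1758, 0.0851]
tool_rot: [[1.0, 0.014, -0.012], [0.019, -0.708, 0.706], [0.001, -0.706, -0.708]]
ft_force: [-0.2, -0.1, 0.4]
grip_width: 0.0598
gripper_force: 0.0
time_s: 7.2
position: [0.4427, 0.175, 0.0854]
tool_rot: [[1.0, 0.014, -0.01], [0.017, -0.709, 0.705], [0.003, -0.705, -0.709]]
ft_force: [0.8, -1.0, 3.3]
grip_width: 0.0171
gripper_force: 25.6
7.2 [0.4427 0.175  0.0854] [-16.2  29.9 107.5  46.9  67.5  44.2] F [ 0.8 -1.   3.3] w 0.0171 25.6
[[1.0, 0.014, -0.01], [0.017, -0.709, 0.705], [0.003, -0.705, -0.709]]
[-0.25715698 -0.20689329 -0.23062185]
top plate_center [([0.5445, 0.1643, 0.096], 0.63)]
top plate_grip [([0.4464, 0.1624, 0.1006], 0.84), ([0.7751, 0.1486, -0.0015], 0.42)]
scene plate_center [([0.5532, 0.1661, 0.0974], 0.77)]
scene plate_grip [([0.4436, 0.1605, 0.0949], 0.94), ([0.7752, 0.1489, -0.0011], 0.61)]
```

```bash
python3 -m pendant '[[[0,0,0],[0,0,0]],[[0,0,0],[0,0,0]],[[0,-0.1,-0.1],[0,0,0]],[[0,-0.1,-0.1],[0,0,0]],[[0,-0.2,-0.2],[0,0,0]]]' 0 110
python3 -m pendant '[[[0,-0.4,-0.4],[0,0,0]],[[0,-0.4,-0.4],[0,0,0]],[[0,-0.4,-0.4],[0,0,0]],[[0,-0.4,-0.4],[0,0,0]],[[0,-0.4,-0.4],[0,0,0]],[[0,-0.4,-0.4],[0,0,0]],[[0,0,0],[0,0,0]]]'
python3 - <<'E'
from h import *
st(); print(observe()["wrist_torque"])
for c in ["top","scene"]:
    g=get_image(c)
    for q in ["plate_center","plate_grip"]: print(c,q,lm(c,q))
    if c=="scene": cv2.imwrite("pics/s2.png",cv2.convertScaleAbs(cv2.resize(g["img"][90:240,310:470],None,fx=4,fy=4,interpolation=cv2.INTER_CUBIC),alpha=1.6))
E
```

```text
time_s: 8.02
position: [0.4419, 0.1753, 0.1081]
tool_rot: [[1.0, 0.013, -0.012], [0.018, -0.709, 0.705], [0.001, -0.706, -0.709]]
ft_force: [-0.2, 0.2, -0.6]
grip_width: 0.0157
gripper_force: 107.4
time_s: 8.9
position: [0.442, 0.1755, 0.2448]
tool_rot: [[1.0, 0.016, -0.009], [0.018, -0.709, 0.705], [0.005, -0.705, -0.71]]
ft_force: [-0.2, -0.6, -0.7]
grip_width: 0.0159
gripper_force: 107.5
8.9 [0.442  0.1755 0.2448] [-16.1  14.9  96.1  42.5  86.3  63.2] F [-0.2 -0.6 -0.7] w 0.0159 107.5
[[1.0, 0.016, -0.009], [0.018, -0.709, 0.705], [0.005, -0.705, -0.71]]
[-0.50299173  0.18076669  0.00567337]
top plate_center [([0.5477, 0.1653, 0.2551], 0.63), ([0.4448, 0.1667, 0.2604], 0.33)]
top plate_grip [([0.4466, 0.1651, 0.2585], 0.9)]
scene plate_center [([0.547, 0.1684, 0.2544], 0.61)]
scene plate_grip [([0.4418, 0.1627, 0.2506], 0.79)]
```

View pics/s2.png

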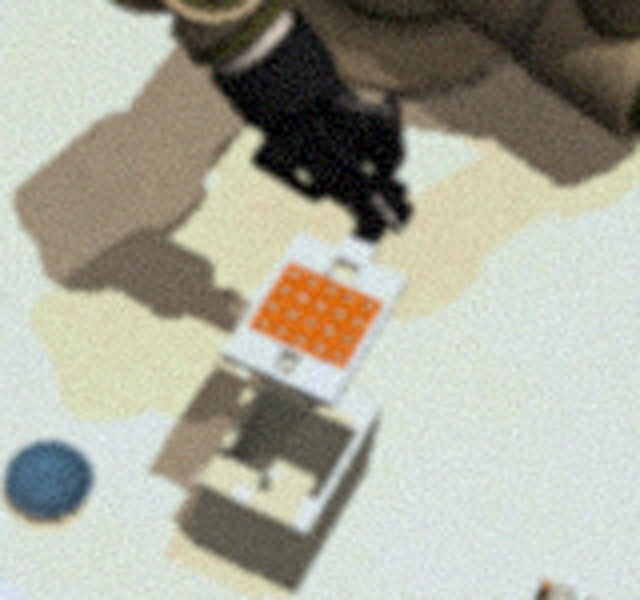

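```bash
for i in 1 2; do python3 -m pendant '[[[0,0,0],[-1,0,0]],[[0,0,0],[-1,0,0]],[[0,0,0],[-1,0,0]],[[0,0,0],[-1,0,0]],[[0,0,0],[-1,0,0]],[[0,0,0],[-1,0,0]],[[0,0,0],[-1,0,0]],[[0,0,0],[-1,0,0]]]' >/dev/null; done
python3 -m pendant '[[[0,0,0],[-1,0,0]],[[0,0,0],[-1,0,0]],[[0,0,0],[0,0,0]]]'
python3 - <<'E'
from h import *
st()
R=down(-1,-45); c=np.array([.570,-.1655,.185])
print("hover"); plan(c-R@[.1065,0,-.019],R)
def fit(x,a):
    m=np.ones(len(x),bool)
    for _ in range(4):
        p=np.polyfit(x[m],a[m],1); r=np.abs(a-np.polyval(p,x)); m=r<max(2*np.median(r),1e-4)
    return p
E
```

```text
time_s: 11.58
position: [0.4417, 0.1761, 0.2421]
tool_rot: [[1.0, 0.014, 0.012], [0.019, -0.705, -0.709], [-0.001, 0.709, -0.705]]
ft_force: [0.7, 0.1, -1.9]
grip_width: 0.0158
gripper_force: 107.5
11.57 [0.4417 0.1761 0.2421] [ 27.3  26.5  77.9 -39.9  97.4 118.8] F [ 0.7  0.1 -1.9] w 0.0158 107.5
[[1.0, 0.014, 0.012], [0.019, -0.705, -0.709], [-0.001, 0.709, -0.705]]
hover
turn [ 0.03 -0.28  0.3 ] shift after [0.69 4.99 7.48] before [0.38 4.98 7.51]
```

```bash
python3 -m pendant '[[[0,0,0],[0.03,-0.28,0.3]],[[0.07,0.5,0.75],[0,0,0]],[[0.07,0.5,0.75],[0,0,0]],[[0.07,0.5,0.75],[0,0,0]],[[0.07,0.5,0.75],[0,0,0]],[[0.07,0.5,0.75],[0,0,0]],[[0.07,0.5,0.75],[0,0,0]],[[0.07,0.5,0.75],[0,0,0]]]'>/dev/null
python3 -m pendant '[[[0.07,0.5,0.75],[0,0,0]],[[0.07,0.5,0.75],[0,0,0]],[[0.07,0.5,0.75],[0,0,0]],[[0,0,0],[0,0,0]],[[0,0,0],[0,0,0]]]'
python3 - <<'E'
from h import *
st()
R=down(-1,-45); c=np.array([.570,-.1655,.102]); plan(c-R@[.1065,0,-.019],R)
for c in ["top","scene"]:
    Ps=[cloud(c)[0] for i in range(4)]; P=np.nanmedian(Ps,0); g=get_image(c)
    for q in ["plate_center","plate_grip"]: print(c,q,lm(c,q))
    S,m=sel(P,.5,.65,-.22,-.1,.125,.24); print("plate",len(S),S.min(0),S.max(0))
    T=S[S[:,2]>S[:,2].max()-.03] if c=="top" else S
    print(" y-fit",np.degrees(np.polyfit(T[:,0],T[:,1],1)[0]),np.median(T,0),"tilt dy/dz", np.degrees(np.polyfit(S[:,2],S[:,1],1)[0]))
    # box while clear
    B,m=sel(P,.47,.63,.1,.23,.085,.1); r=cv2.minAreaRect((B[:,:2]*1000).astype(np.float32)); print("box rim",len(B),r)
    Q,m=sel(P,.48,.62,.14,.19,.0985,.125)
    n,lab=cv2.connectedComponents(m.astype(np.uint8)); print(" pins",[np.round([*P[lab==k].mean(0),(lab==k).sum()],4).tolist() for k in range(1,n)])
    np.save(f"P1_{c}.npy",P)
    cv2.imwrite(f"pics/{c}3.png",cv2.convertScaleAbs(cv2.resize((g["img"][110:230,230:430] if c=="scene" else g["img"][185:300,200:420]),None,fx=3.6,fy=3.6,interpolation=cv2.INTER_CUBIC),alpha=1.6))
E
```

```text
time_s: 13.2
position: [0.4636, -0.1785, 0.1732]
tool_rot: [[1.0, -0.018, -0.011], [-0.02, -0.708, -0.706], [0.005, 0.706, -0.708]]
ft_force: [-0.2, 0.4, -0.8]
grip_width: 0.0155
gripper_force: 107.7
13.2 [ 0.4636 -0.1785  0.1732] [-14.2  22.5  98.9 -52.9  59.5 105.8] F [-0.2  0.4 -0.8] w 0.0155 107.7
[[1.0, -0.018, -0.011], [-0.02, -0.708, -0.706], [0.005, 0.706, -0.708]]
turn [-0.01 -0.02 -0.06] shift after [-0.01 -1.52  1.47] before [-0.02 -1.52  1.47]
top plate_center [([0.5671, -0.1658, 0.1799], 0.79)]
top plate_grip [([0.4608, -0.1629, 0.1878], 0.88)]
plate 513 [ 0.5000614  -0.17303178  0.14026424] [ 0.63208906 -0.11374139  0.22973775]
 y-fit -1.3442024360123423 [ 0.56881708 -0.16684588  0.22643319] tilt dy/dz -2.9118345798331
box rim 1181 ((551.1234130859375, 162.9684295654297), (130.09375, 90.4068603515625), 0.9036650061607361)
 pins [[0.5949, 0.163, 0.1044, 9.0], [0.5862, 0.1634, 0.0988, 1.0], [0.5068, 0.1616, 0.1047, 26.0]]
scene plate_center []
scene plate_grip [([0.4626, -0.1671, 0.1827], 0.58)]
plate 559 [ 0.50035982 -0.17266557  0.1426922 ] [ 0.63223043 -0.1611735   0.23004582]
 y-fit -1.5698855470467785 [ 0.57393805 -0.16417042  0.19182719] tilt dy/dz -1.1612298887896917
box rim 683 ((549.8131103515625, 164.9975128173828), (133.74578857421875, 90.58287048339844), 0.7013113498687744)
 pins [[0.4962, 0.1415, 0.0986, 1.0], [0.4933, 0.1538, 0.0986, 1.0], [0.5077, 0.1654, 0.1045, 15.0], [0.4895, 0.1826, 0.0989, 1.0], [0.5958, 0.1655, 0.1038, 7.0], [0.6013, 0.1822, 0.0986, 1.0]]
```

View pics/scene3.png

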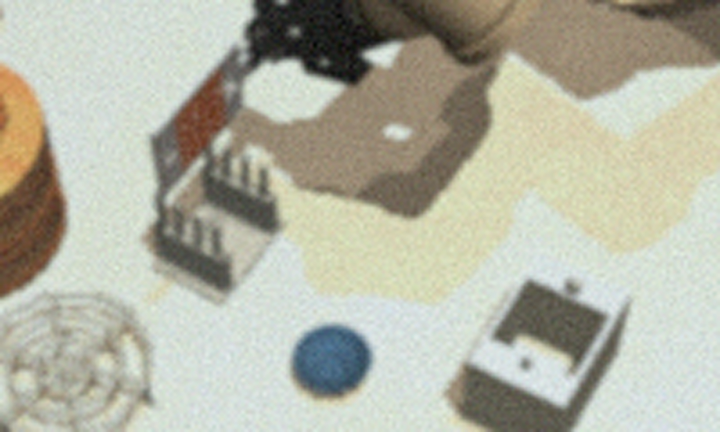

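```bash
python3 -m pendant '[[[-0.05,-0.23,0.21],[0,0,-0.06]],[[0,-0.22,0.21],[0,0,0]],[[0,-0.22,0.21],[0,0,0]],[[0,-0.22,0.21],[0,0,0]],[[0,0,0],[0,0,0]]]'
python3 -m pendant '[[[0,-0.13,0.13],[0,0,0]],[[0,-0.13,0.13],[0,0,0]],[[0,-0.13,0.13],[0,0,0]],[[0,0,0],[0,0,0]]]'
python3 - <<'E'
from h import *
st()
R=down(-1,-45); c=np.array([.568,-.1645,.101]); plan(c-R@[.1065,0,-.019],R)
g=get_image("scene"); cv2.imwrite("pics/s4.png",cv2.convertScaleAbs(cv2.resize(g["img"][120:200,250:340],None,fx=6,fy=6,interpolation=cv2.INTER_CUBIC),alpha=1.6))
E
```

```text
time_s: 14.52
position: [0.4614, -0.177, 0.1228]
tool_rot: [[1.0, -0.009, -0.012], [-0.015, -0.708, -0.706], [-0.002, 0.706, -0.708]]
ft_force: [0.6, -0.2, -1.9]
grip_width: 0.0158
gripper_force: 107.7
time_s: 15.02
position: [0.4616, -0.177, 0.1013]
tool_rot: [[1.0, -0.01, -0.011], [-0.015, -0.708, -0.707], [-0.001, 0.707, -0.708]]
ft_force: [0.0, 0.3, -0.9]
grip_width: 0.0156
gripper_force: 107.8
15.03 [ 0.4616 -0.177   0.1013] [-14.   29.4 103.7 -59.4  53.1 117.1] F [ 0.   0.3 -0.9] w 0.0156 107.8
[[1.0, -0.01, -0.011], [-0.015, -0.708, -0.707], [-0.001, 0.707, -0.708]]
turn [-0.01 -0.01  0.03] shift after [-0.01 -0.26  0.23] before [-0.01 -0.26  0.23]
```

View pics/s4.png

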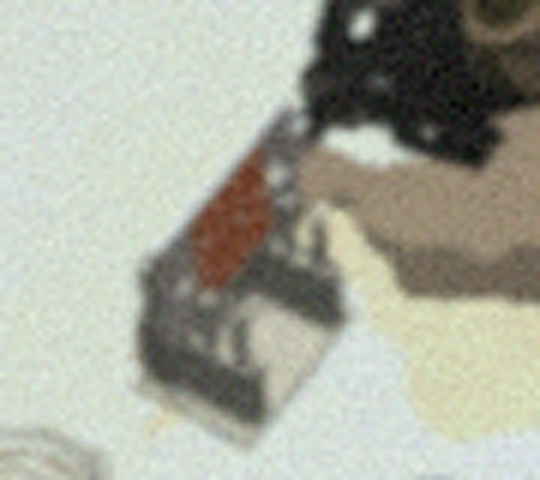

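Run:
```python
from h import *
for c in ["top","scene"]:
    P=np.nanmedian([cloud(c)[0] for i in range(4)],0)
    for x0,x1 in [(.51,.54),(.54,.59),(.59,.64)]:
        S,m=sel(P,x0,x1,-.23,-.1,.125,.2); print(c,x0,len(S),np.round(np.median(S,0),4),np.round(np.percentile(S[:,1],[5,95]),4),S[:,2].max())
    R,m=sel(P,.5,.65,-.23,-.1,.088,.108)
    n,lab=cv2.connectedComponents(m.astype(np.uint8)); print(" posts",[np.round([*P[lab==k].mean(0),(lab==k).sum()],4).tolist() for k in range(1,n) if (lab==k).sum()>3])
```

```text
top 0.51 65 [ 0.5261 -0.1649  0.1545] [-0.1696 -0.1634] 0.15850941659844597
top 0.54 110 [ 0.564  -0.1649  0.1546] [-0.1695 -0.1635] 0.15774827890774057
top 0.59 81 [ 0.6097 -0.1666  0.1545] [-0.1711 -0.1642] 0.15789613665695112
 posts [[0.6165, -0.1655, 0.1035, 15.0], [0.6079, -0.1359, 0.1004, 13.0], [0.607, -0.1556, 0.0983, 13.0], [0.6071, -0.1951, 0.0999, 12.0], [0.5489, -0.1638, 0.1006, 54.0], [0.5325, -0.1344, 0.1004, 13.0], [0.532, -0.1538, 0.1, 11.0], [0.531, -0.1938, 0.1003, 10.0]]
scene 0.51 50 [ 0.5247 -0.1619  0.1482] [-0.1661 -0.1609] 0.1579447826073973
scene 0.54 91 [ 0.565  -0.1625  0.1469] [-0.1675 -0.1611] 0.1581280781290385
scene 0.59 84 [ 0.6113 -0.1637  0.1456] [-0.1688 -0.1621] 0.1585039712235654
 posts [[0.5699, -0.1611, 0.0984, 122.0], [0.5326, -0.132, 0.0971, 11.0], [0.6085, -0.1929, 0.0963, 10.0], [0.6105, -0.1319, 0.0993, 7.0]]
```

```bash
python3 -m pendant '[[[0,-0.12,0.12],[0,0,0]],[[0,-0.12,0.12],[0,0,0]],[[0,0,0],[0,0,0]]]'
python3 -m pendant '[[[0,-0.02,0.02],[0,0,0]],[[0,0,0],[0,0,0]]]'; python3 -m pendant '[[[0,-0.02,0.02],[0,0,0]],[[0,0,0],[0,0,0]]]'; python3 -m pendant '[[[0,-0.02,0.02],[0,0,0]],[[0,0,0],[0,0,0]]]'
```

```text
time_s: 15.85
position: [0.4616, -0.177, 0.0876]
tool_rot: [[1.0, -0.01, -0.011], [-0.015, -0.708, -0.707], [-0.001, 0.707, -0.708]]
ft_force: [-0.4, -0.5, -1.6]
grip_width: 0.0156
gripper_force: 107.8
time_s: 16.1
position: [0.4618, -0.1771, 0.0872]
tool_rot: [[1.0, -0.011, -0.01], [-0.015, -0.707, -0.707], [0.0, 0.707, -0.707]]
ft_force: [0.1, -0.2, -1.4]
grip_width: 0.0155
gripper_force: 107.8
time_s: 16.35
position: [0.4616, -0.1772, 0.0864]
tool_rot: [[1.0, -0.011, -0.011], [-0.015, -0.707, -0.707], [0.0, 0.707, -0.707]]
ft_force: [-1.9, -0.7, 3.5]
grip_width: 0.0157
gripper_force: 108.3
time_s: 16.6
position: [0.4613, -0.1774, 0.0857]
tool_rot: [[1.0, -0.011, -0.011], [-0.016, -0.706, -0.708], [0.0, 0.708, -0.706]]
ft_force: [-5.8, 0.0, 9.8]
grip_width: 0.0153
gripper_force: 108.9
```

```bash
python3 -m pendant '[[[0,0,0],[0,0,0]],[[0,0,0],[0,0,0]],[[0,0,0],[0,0,0]],[[0,0,0],[0,0,0]]]' 0.6 20
python3 -m pendant '[[[0,0,-0.3],[0,0,0]],[[0,0,-0.5],[0,0,0]],[[0,0,-0.7],[0,0,0]],[[0,0,-0.7],[0,0,0]],[[0,0,-0.7],[0,0,0]]]'
python3 - <<'E'
from h import *
st()
for c in ["top","scene"]:
    P=np.nanmedian([cloud(c)[0] for i in range(4)],0)
    for q in ["plate_center","plate_grip"]: print(c,q,lm(c,q))
    S,m=sel(P,.505,.645,-.23,-.1,.115,.16); print(c,len(S),np.round(np.median(S,0),4),S.max(0))
    if len(S): A=np.c_[S[:,0],S[:,2],np.ones(len(S))]; print(" y=ax+bz", np.degrees(np.linalg.lstsq(A,S[:,1],rcond=None)[0][:2]))
    H,m=sel(P,.42,.49,-.2,-.13,.085,.13); print(" handle",len(H),np.round(H.mean(0),4),np.round(H.min(0),4),np.round(H.max(0),4),"yaw",np.degrees(np.polyfit(H[:,0],H[:,1],1)[0]))
E
```

```text
time_s: 17.1
position: [0.4618, -0.177, 0.0848]
tool_rot: [[1.0, -0.011, -0.01], [-0.015, -0.707, -0.707], [0.0, 0.707, -0.708]]
ft_force: [-0.4, -0.7, -0.3]
grip_width: 0.0514
gripper_force: 0.0
time_s: 17.73
position: [0.4628, -0.0938, 0.1681]
tool_rot: [[1.0, -0.011, -0.01], [-0.014, -0.708, -0.706], [0.0, 0.706, -0.708]]
ft_force: [0.7, -0.3, 0.2]
grip_width: 0.0512
gripper_force: 0.0
17.73 [ 0.4628 -0.0938  0.1681] [ -3.6  23.6  98.2 -50.4  66.3 111.9] F [ 0.7 -0.3  0.2] w 0.0512 0.0
[[1.0, -0.011, -0.01], [-0.014, -0.708, -0.706], [0.0, 0.706, -0.708]]
top plate_center []
top plate_grip [([0.4637, -0.1585, 0.0997], 0.87)]
top 240 [ 0.5679 -0.1654  0.14  ] [ 0.63013601 -0.16223074  0.14434273]
 y=ax+bz [-1.21731243 -8.15056802]
 handle 190 [ 0.463  -0.1644  0.106 ] [ 0.4383 -0.1735  0.0953] [ 0.4887 -0.1555  0.111 ] yaw -0.7900037206284514
scene plate_center [([0.5677, -0.163, 0.0977], 0.75)]
scene plate_grip [([0.4632, -0.1682, 0.0968], 0.76)]
scene 196 [ 0.5738 -0.163   0.1334] [ 0.63059924 -0.15988966  0.14413982]
 y=ax+bz [-1.45363916 -5.98763851]
 handle 82 [ 0.4636 -0.1601  0.1053] [ 0.4363 -0.1729  0.092 ] [ 0.4898 -0.1524  0.1109] yaw -1.0330631918450053
```

```bash
python3 -m pendant '[[[0,0.4,-0.4],[0,0,0]],[[0,0.4,-0.4],[0,0,0]],[[0,0,0],[1,0,0]],[[0,0,0],[1,0,0]],[[0,0,0],[1,0,0]],[[0,0,0],[1,0,0]],[[0,0,0],[1,0,0]],[[0,0,0],[1,0,0]]]' >/dev/null
python3 -m pendant '[[[0,0,0],[1,0,0]],[[0,0,0],[1,0,0]],[[0,0,0],[1,0,0]],[[0,0,0],[1,0,0]],[[0,0,0],[1,0,0]],[[0,0,0],[1,0,0]],[[0,0,0],[1,0,0]],[[0,0,0],[1,0,0]]]' >/dev/null
python3 -m pendant '[[[0,0,0],[1,0,0]],[[0,0,0],[1,0,0]],[[0,0,0],[1,0,0]],[[0,0,0],[1,0,0]],[[0,0,0],[0,0,0]]]'
python3 - <<'E'
from h import *
st()
R=down(-1,45); p=np.array([.462,-.163,.0985]); plan(p-.1*R[:,2],R,True)
E
```

```text
time_s: 20.95
position: [0.4628, -0.0958, 0.2113]
tool_rot: [[1.0, -0.013, 0.01], [-0.016, -0.706, 0.708], [-0.002, -0.708, -0.706]]
ft_force: [0.4, -0.6, -0.2]
grip_width: 0.0514
gripper_force: 0.0
20.95 [ 0.4628 -0.0958  0.2113] [-43.8  25.7  85.   31.9 101.5  44.5] F [ 0.4 -0.6 -0.2] w 0.0514 0.0
[[1.0, -0.013, 0.01], [-0.016, -0.706, 0.708], [-0.002, -0.708, -0.706]]
turn [-0.01  0.02 -0.  ] shift after [ 0.01  3.18 -1.22] before [ 0.01  3.18 -1.22]
```

```bash
python3 -m pendant '[[[0,0.53,-0.35],[0,0,0]],[[0,0.53,-0.35],[0,0,0]],[[0,0.53,-0.35],[0,0,0]],[[0,0.53,-0.17],[0,0,0]],[[0,0.53,0],[0,0,0]],[[0,0.53,0],[0,0,0]],[[0,0,0],[0,0,0]]]' >/dev/null
python3 - <<'E'
from h import *
st()
R=down(-1,45); p=np.array([.462,-.163,.0985]); plan(p,R,True)
E
```

```text
21.82 [ 0.4609 -0.22    0.1553] [-52.4  35.7  76.7  27.  104.1  36.4] F [-0.1  0.9  0. ] w 0.0514 0.0
[[1.0, -0.012, 0.01], [-0.016, -0.705, 0.709], [-0.002, -0.709, -0.705]]
turn [-0.03  0.03  0.  ] shift after [ 0.   -0.    2.49] before [0.01 0.   2.49]
```

```bash
python3 -m pendant '[[[0,0,0.62],[0,0,0]],[[0,0,0.62],[0,0,0]],[[0,0,0.62],[0,0,0]],[[0,0,0.62],[0,0,0]],[[0,0,0],[0,0,0]]]' 
python3 -m pendant '[[[0,0,0],[0,0,0]],[[0,0,0],[0,0,0]],[[0,0,0],[0,0,0]],[[0,0,0],[0,0,0]],[[0,0,0],[0,0,0]],[[0,0,0],[0,0,0]]]' 0 20
python3 -m pendant '[[[0,0,0],[0,0,0]],[[0,0,0],[0,0,0]]]' 0 110
```

```text
time_s: 22.45
position: [0.4619, -0.1479, 0.0865]
tool_rot: [[1.0, -0.01, 0.008], [-0.013, -0.706, 0.709], [-0.001, -0.709, -0.706]]
ft_force: [-0.0, -0.2, 0.4]
grip_width: 0.0514
gripper_force: 0.0
time_s: 23.2
position: [0.4622, -0.1495, 0.0866]
tool_rot: [[1.0, -0.01, 0.011], [-0.015, -0.707, 0.707], [0.0, -0.707, -0.707]]
ft_force: [0.3, 0.3, 0.3]
grip_width: 0.0175
gripper_force: 23.2
time_s: 23.45
position: [0.4622, -0.1494, 0.0866]
tool_rot: [[1.0, -0.01, 0.011], [-0.015, -0.707, 0.707], [0.0, -0.707, -0.707]]
ft_force: [0.3, -0.5, -0.1]
grip_width: 0.0154
gripper_force: 107.2
```

```bash
python3 -m pendant '[[[0,-0.1,-0.1],[0,0,0]],[[0,-0.25,-0.25],[0,0,0]],[[0,-0.45,-0.45],[0,0,0]],[[0,-0.45,-0.45],[0,0,0]],[[0,-0.45,-0.45],[0,0,0]],[[0,-0.45,-0.45],[0,0,0]],[[0,-0.45,-0.45],[0,0,0]],[[0,0,0],[0,0,0]]]' 
for i in 1 2; do python3 -m pendant '[[[0,0,0],[-1,0,0]],[[0,0,0],[-1,0,0]],[[0,0,0],[-1,0,0]],[[0,0,0],[-1,0,0]],[[0,0,0],[-1,0,0]],[[0,0,0],[-1,0,0]],[[0,0,0],[-1,0,0]],[[0,0,0],[-1,0,0]]]' >/dev/null; done
python3 -m pendant '[[[0,0,0],[-1,0,0]],[[0,0,0],[-1,0,0]],[[0,0,0],[0,0,0]]]'
python3 - <<'E'
from h import *
st()
R=down(0.8,-45); c=np.array([.5508,.164,.16])
plan(c-R@[.1086,0,-.019],R)
E
```

```text
time_s: 24.45
position: [0.4623, -0.1495, 0.2353]
tool_rot: [[1.0, -0.008, 0.012], [-0.015, -0.709, 0.705], [0.003, -0.705, -0.709]]
ft_force: [0.2, 0.1, -1.8]
grip_width: 0.015
gripper_force: 107.3
time_s: 26.82
position: [0.4616, -0.1485, 0.2321]
tool_rot: [[1.0, -0.006, -0.012], [-0.013, -0.709, -0.705], [-0.004, 0.706, -0.709]]
ft_force: [-0.9, -0.1, -1.5]
grip_width: 0.0154
gripper_force: 107.4
26.82 [ 0.4616 -0.1485  0.2321] [-10.5  17.8  94.2 -48.6  68.   99.3] F [-0.9 -0.1 -1.5] w 0.0154 107.4
[[1.0, -0.006, -0.012], [-0.013, -0.709, -0.705], [-0.004, 0.706, -0.709]]
turn [-0.03  0.25 -0.19] shift after [-0.38 -6.78 -3.75] before [-0.57 -6.78 -3.73]
```

```bash
python3 -m pendant '[[[0,0,0],[-0.03,0.25,-0.19]],[[-0.04,-0.68,-0.37],[0,0,0]],[[-0.04,-0.68,-0.37],[0,0,0]],[[-0.04,-0.68,-0.37],[0,0,0]],[[-0.04,-0.68,-0.37],[0,0,0]],[[-0.04,-0.68,-0.37],[0,0,0]],[[-0.04,-0.68,-0.37],[0,0,0]],[[-0.04,-0.68,-0.37],[0,0,0]]]'>/dev/null
python3 -m pendant '[[[-0.04,-0.68,-0.37],[0,0,0]],[[-0.04,-0.68,-0.37],[0,0,0]],[[-0.04,-0.68,-0.37],[0,0,0]],[[0,0,0],[0,0,0]],[[0,0,0],[0,0,0]]]'
cat > meas.py <<'E'
from h import *
st()
R=down(0.8,-45); plan(np.array([.5508,.164,.098])-R@[.1086,0,-.019],R)
s=observe(); print("expected centre",s["position"]+s["tool_rot"]@[.1086,0,-.019])
for c in ["top","scene"]:
    P=np.nanmedian([cloud(c)[0] for i in range(5)],0); g=get_image(c)
    for q in ["plate_center","plate_grip"]: print(c,q,lm(c,q))
    h=cv2.cvtColor(g["img"],cv2.COLOR_BGR2HSV)
    zc=(s["position"]+s["tool_rot"]@[.1086,0,-.019])[2]
    S,m=sel(P,.494,.64,.1,.23,zc-.012,zc+.02)
    A=np.c_[S[:,0]-.55,S[:,1]-.164,np.ones(len(S))]; z=S[:,2]; w=np.ones(len(S),bool)
    for _ in range(5): k=np.linalg.lstsq(A[w],z[w],rcond=None)[0]; w=abs(A@k-z)<.003
    print(" plane slope x,y deg",np.degrees(k[:2]),"z@c",k[2],w.sum())
    print(" rect",cv2.minAreaRect((S[w][:,:2]*1000).astype(np.float32)),"xmax",np.sort(S[w][:,0])[-5])
    b=m&(h[...,0]>95)&(h[...,0]<130)&(h[...,1]>110); B=P[b]; print(" blue",len(B), cv2.minAreaRect((B[:,:2]*1000).astype(np.float32)) if len(B) else "")
    cv2.imwrite(f"pics/m_{c}.png",cv2.convertScaleAbs(cv2.resize((g["img"][110:250,320:460] if c=="scene" else g["img"][185:305,195:300]),None,fx=4,fy=4,interpolation=cv2.INTER_CUBIC),alpha=1.6))
E
python3 meas.py; python3 -c "
import cv2,numpy as np
a=cv2.imread('pics/m_top.png');b=cv2.imread('pics/m_scene.png');h=min(a.shape[0],b.shape[0]);r=lambda i:cv2.resize(i,(400,400));cv2.imwrite('pics/m1.png',np.hstack([r(a),r(b)]))"
```

```text
time_s: 28.45
position: [0.443, 0.1465, 0.1456]
tool_rot: [[1.0, 0.006, 0.011], [0.012, -0.706, -0.708], [0.004, 0.708, -0.706]]
ft_force: [0.3, -0.6, -1.6]
grip_width: 0.016
gripper_force: 107.5
28.45 [0.443  0.1465 0.1456] [ 24.4  31.5  87.7 -40.7  84.4 126.7] F [ 0.3 -0.6 -1.6] w 0.016 107.5
[[1.0, 0.006, 0.011], [0.012, -0.706, -0.708], [0.004, 0.708, -0.706]]
turn [ 0.02 -0.02 -0.05] shift after [-0.02 -1.12  1.03] before [-0.02 -1.12  1.03]
expected centre [0.55141641 0.16127757 0.15939731]
top plate_center [([0.5447, 0.1573, 0.1565], 0.89)]
top plate_grip []
 plane slope x,y deg [0.825193   0.09754592] z@c 0.16240054500472034 1912
 rect ((552.4425659179688, 159.3199920654297), (116.74234008789062, 84.54661560058594), 0.16839231550693512) xmax 0.6102567096589018
 blue 817 ((551.5139770507812, 159.9965362548828), (62.131839752197266, 70.59416961669922), 1.3766783475875854)
scene plate_center [([0.5466, 0.1605, 0.1574], 0.66)]
scene plate_grip [([0.444, 0.1569, 0.1588], 0.77)]
 plane slope x,y deg [ 0.71446556 -0.15945813] z@c 0.16247723772942027 899
 rect ((552.3919677734375, 162.19491577148438), (116.50004577636719, 84.21398162841797), 0.17231106758117676) xmax 0.6100565644524083
 blue 402 ((550.1246948242188, 161.25347900390625), (61.475154876708984, 68.22604370117188), 0.896486222743988)
```

View pics/m1.png

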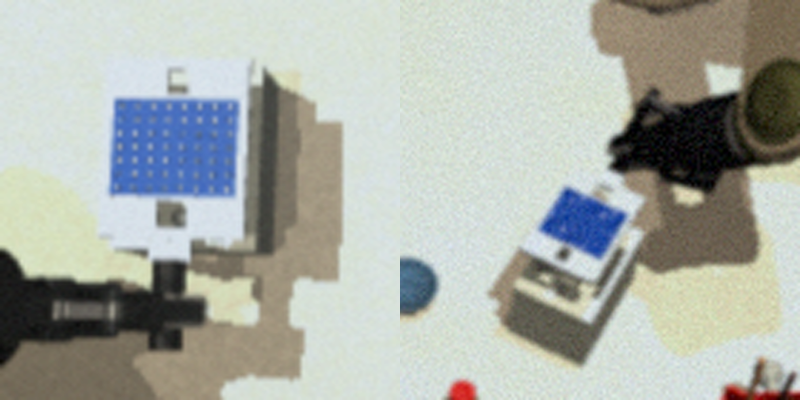

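```bash
python3 -m pendant '[[[0,0,0],[0,-0.11,-0.11]],[[0,-0.21,0.185],[0,0,0]],[[0,-0.21,0.185],[0,0,0]],[[0,-0.21,0.185],[0,0,0]],[[0,-0.21,0.185],[0,0,0]],[[0,0,0],[0,0,0]],[[0,0,0],[0,0,0]]]'
sed -i 's/494,.64,.1,.23,zc-.012,zc+.02/48,.64,.1,.23,zc-.004,zc+.02/' meas.py
python3 meas.py
python3 - <<'E'
from h import *
# edge yaw of plate via mid line
s=observe()
for c in ["top","scene"]:
    P=np.nanmedian([cloud(c)[0] for i in range(5)],0); S,m=sel(P,.5,.605,.08,.25,.108,.125)
    b=np.round(S[:,0]/.0025).astype(int); L=np.array([(k*.0025,S[b==k,1].min(),S[b==k,1].max()) for k in np.unique(b)])
    print(c,[np.degrees(np.polyfit(L[:,0],L[:,i],1)[0]) for i in (1,2)],np.median(L[:,1:],0))
E
```

```text
time_s: 30.12
position: [0.4425, 0.1499, 0.1007]
tool_rot: [[1.0, 0.015, 0.002], [0.012, -0.705, -0.709], [-0.009, 0.709, -0.706]]
ft_force: [0.7, 0.7, -1.2]
grip_width: 0.0154
gripper_force: 107.5
30.12 [0.4425 0.1499 0.1007] [ 24.7  35.5  89.4 -40.8  80.7 130.1] F [ 0.7  0.7 -1.2] w 0.0154 107.5
[[1.0, 0.015, 0.002], [0.012, -0.705, -0.709], [-0.009, 0.709, -0.706]]
turn [0.03 0.09 0.06] shift after [-0.   -0.27  0.3 ] before [-0.   -0.27  0.3 ]
expected centre [0.55109632 0.16473962 0.11312542]
top plate_center [([0.5454, 0.1621, 0.1127], 0.77)]
top plate_grip [([0.4429, 0.1669, 0.1116], 0.88)]
 plane slope x,y deg [0.19507503 0.02973592] z@c 0.11624419896050353 1863
 rect ((545.4017333984375, 162.75485229492188), (129.79037475585938, 84.34837341308594), 0.7949597239494324) xmax 0.6105385290442576
 blue 771 ((551.58056640625, 163.59857177734375), (60.41053009033203, 70.91069030761719), 1.6176365613937378)
scene plate_center [([0.5468, 0.1646, 0.1139], 0.89), ([0.4409, 0.16, 0.1088], 0.41)]
scene plate_grip [([0.4422, 0.1596, 0.1077], 0.56)]
 plane slope x,y deg [0.0252616  0.04552874] z@c 0.11637777467913044 919
 rect ((545.410888671875, 165.0390625), (130.31541442871094, 84.71707916259766), 0.39631468057632446) xmax 0.6100040960200696
 blue 387 ((549.8458862304688, 163.4033966064453), (62.362998962402344, 68.9247817993164), 0.7966025471687317)
top [np.float64(0.5794762816388167), np.float64(1.106168555584573)] [0.12143867 0.20393973]
scene [np.float64(0.8266526502885236), np.float64(1.614033830666244)] [0.12559838 0.20540482]
```

```bash
for i in 1; do python3 -m pendant '[[[0,-0.053,0.053],[0,0,0]],[[0,-0.053,0.053],[0,0,0]],[[0,0,0],[0,0,0]]]'; python3 -m pendant '[[[0,-0.053,0.053],[0,0,0]],[[0,-0.053,0.053],[0,0,0]],[[0,0,0],[0,0,0]]]'; python3 -m pendant '[[[0,-0.018,0.018],[0,0,0]],[[0,0,0],[0,0,0]]]'; python3 -m pendant '[[[0,-0.018,0.018],[0,0,0]],[[0,0,0],[0,0,0]]]'; done | grep -E "pos|force"
```

```text
position: [0.4422, 0.1498, 0.0943]
ft_force: [-0.7, -0.8, -1.6]
gripper_force: 107.5
position: [0.4422, 0.1498, 0.0883]
ft_force: [-0.2, -0.2, -1.1]
gripper_force: 107.5
position: [0.4423, 0.1499, 0.0875]
ft_force: [-0.4, -0.2, -1.1]
gripper_force: 107.5
position: [0.4422, 0.1499, 0.0865]
ft_force: [0.0, -0.0, -1.1]
gripper_force: 107.5
```

```bash
for i in 1; do python3 -m pendant '[[[0,-0.012,0.012],[0,0,0]],[[0,0,0],[0,0,0]]]'; python3 -m pendant '[[[0,-0.012,0.012],[0,0,0]],[[0,0,0],[0,0,0]]]'; done | grep -E "pos|force"; python3 meas.py | grep -E "plane|rect|exp"
```

```text
position: [0.4423, 0.1499, 0.0859]
ft_force: [0.7, 0.8, -1.4]
gripper_force: 107.7
position: [0.4423, 0.1498, 0.0855]
ft_force: [-1.3, -0.5, 4.6]
gripper_force: 108.1
expected centre [0.55084168 0.16456244 0.09793821]
 plane slope x,y deg [0.66812947 0.0374468 ] z@c 0.10189900224014492 1837
 rect ((545.6087646484375, 163.17445373535156), (129.16419982910156, 84.5059585571289), 0.7684369683265686) xmax 0.6104600922139906
 plane slope x,y deg [0.40551434 0.19619705] z@c 0.10241143661920649 907
 rect ((545.8045654296875, 164.86282348632812), (131.2594451904297, 84.42906188964844), 0.5844013690948486) xmax 0.6095047162681755
```

Both holes are over the pins and the plate is in light contact, so I'll release and back off.

```bash
python3 -m pendant '[[[0,0,0],[0,0,0]],[[0,0,0],[0,0,0]],[[0,0,0],[0,0,0]],[[0,0,0],[0,0,0]]]' 0.5 20
python3 -m pendant '[[[0,0,-0.3],[0,0,0]],[[0,0,-0.5],[0,0,0]],[[0,0,-0.7],[0,0,0]],[[0,0,-0.7],[0,0,0]],[[0,0,-0.7],[0,0,0]],[[0,0,0],[0,0,0]],[[0,0,0],[0,0,0]]]'
python3 - <<'E'
from h import *
import re
src=open('meas.py').read().replace('s["position"]+s["tool_rot"]@[.1086,0,-.019]','np.array([.55,.164,.098])'); exec(src.split("for c in")[0].split("st()")[0])
exec(src)
for c in ["top","scene"]:
    g=get_image(c)
    for q,p0 in [("steamer",(.670,-.381)),("trivet",(.765,-.196)),("dimsum",(.8016,.022)),("dish",(.632,-.001)),("soy",(.775,.150)),("jar",(.725,.259))]: print(c,q,lm(c,q)[:1],p0)
E
python3 -c "
import cv2,numpy as np
a=cv2.imread('pics/m_top.png');b=cv2.imread('pics/m_scene.png');r=lambda i:cv2.resize(i,(400,400));cv2.imwrite('pics/m2.png',np.hstack([r(a),r(b)]))"
```

```text
time_s: 34.48
position: [0.4423, 0.1499, 0.0851]
tool_rot: [[1.0, 0.016, 0.002], [0.012, -0.705, -0.709], [-0.01, 0.709, -0.706]]
ft_force: [-0.0, -0.3, -0.3]
grip_width: 0.0427
gripper_force: 0.0
time_s: 35.35
position: [0.4417, 0.2316, 0.1665]
tool_rot: [[1.0, 0.016, 0.001], [0.012, -0.705, -0.709], [-0.011, 0.709, -0.705]]
ft_force: [0.6, -0.3, -0.2]
grip_width: 0.0429
gripper_force: 0.0
35.35 [0.4417 0.2316 0.1665] [ 32.   34.6  76.9 -37.2  95.2 126.6] F [ 0.6 -0.3 -0.2] w 0.0429 0.0
[[1.0, 0.016, 0.001], [0.012, -0.705, -0.709], [-0.011, 0.709, -0.705]]
turn [0.03 0.1  0.07] shift after [-0.01  0.01  2.91] before [0.01 0.   2.91]
expected centre [0.55  0.164 0.098]
top plate_center [([0.5458, 0.1652, 0.0946], 0.87)]
top plate_grip [([0.4425, 0.1644, 0.0993], 0.75), ([0.7284, 0.2609, -0.0029], 0.63)]
 plane slope x,y deg [ 0.05617605 -0.10926541] z@c 0.10132044643185596 1838
 rect ((545.8026733398438, 162.6292724609375), (129.59207153320312, 84.23207092285156), 0.4589690566062927) xmax 0.6104031108053184
 blue 728 ((550.865966796875, 163.0242919921875), (60.95814514160156, 70.377
[... 493 characters left out ...]
28], 0.82)] (0.67, -0.381)
top trivet [([0.7671, -0.1916, 0.0016], 0.86)] (0.765, -0.196)
top dimsum [([0.8031, 0.0206, 0.0008], 0.9)] (0.8016, 0.022)
top dish [([0.6303, -0.0007, -0.0024], 0.92)] (0.632, -0.001)
top soy [([0.544, 0.1636, 0.0981], 0.75)] (0.775, 0.15)
top jar [([0.5463, 0.1657, 0.0957], 0.7)] (0.725, 0.259)
scene steamer [([0.672, -0.3799, -0.002], 0.89)] (0.67, -0.381)
scene trivet [([0.7633, -0.1947, -0.0014], 0.76)] (0.765, -0.196)
scene dimsum [([0.7987, 0.0189, -0.003], 0.95)] (0.8016, 0.022)
scene dish [([0.7615, -0.1977, -0.0001], 0.7)] (0.632, -0.001)
scene soy [([0.7736, 0.148, 0.0002], 0.89)] (0.775, 0.15)
scene jar [([0.7279, 0.2577, 0.0011], 0.66)] (0.725, 0.259)
```

View pics/m2.png

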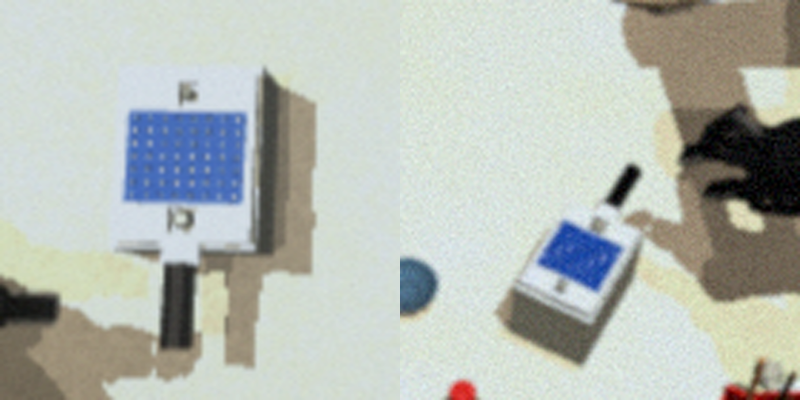

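The plate lies level with its blue side up. Its top face is at 0.1013 to 0.1017 m, against about 0.1010 m at the start. Both pins show in their holes, at (185,92) and (180,218) in the left half of the picture. The gripper is clear and the bystanders are where they were.

```bash
python3 -c "
from rig import *
print(close_job())"
```

```text
the job is handed in; nothing more can be done
None
```

The grater plate is back on the box, blue side up, level and on both pins, and the gripper has let go; I handed the job in at about 36 s, but the hand-in gave no verdict.

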